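# Close the tumbler's drain and charge it with polishing balls

### The arm

A 6-joint arm with a two-finger parallel gripper is mounted at the origin on the work surface. World frame = base frame: x ahead of the robot, y to its left, z up, the work surface at z = 0. Lengths are in m, angles in rad, forces in N, time in s.
With the tool pointing down it reaches from about 0.425 to 0.95 m from the base axis. Payload 3.5 kg.
Tool frame: the origin (TCP) lies at the very end of the fingers, on their centre line; the grasp point (between the pads) lies 19 mm behind it; z points along the fingers, y is the line along which they close (so a half turn about z gives the same grasp; the last joint's range is limited). The gripper opens to 85 mm and grips with 20 to 120 N. Pads are 22 mm wide; open, the fingers measure 114 mm over their backs; the gripper's body (76 mm by 85 mm) begins 54 mm behind the grasp point. The pads swing forward as they close: fully open they stand 13 mm farther back than shut.
Start: joints at [1.011, 0.286, 1.577, -0, 1.279, -0.15], TCP at [0.269, 0.619, 0.231] pointing down, gripper open.
Joint ranges: [-2.77, 2.77], [-0.9, 2.22], [0.21, 2.48], [-1.53, 4.67], [0.24, 2.81], [-2.84, 2.84]. Speed limits (rad/s): [2.79, 2.79, 3.14, 3.14, 3.14, 3.14].

### API

Orientations are given as a unit quaternion [x, y, z, w].
In Python, from plant import ctrl gives the robot as it stands.
- The arm moves only by the shell command python3 inch.py 'ROWS' [FORCE]. ROWS is a JSON list of rows, 1 to 10 of them, each of 7 numbers: dx, dy, dz in m, then a rotation vector rx, ry, rz in rad, then the opening from 0.0 (shut) to 1.0 (fully open); each row is the pose to reach, as a shift and turn from the pose commanded when the command began, along the tool's axes at that moment; what a row does not reach only later rows make up. A row lasts 1/8 s, in which the tool goes at most 0.0625 m and 0.188 rad, less where a joint would pass 70% of its speed; a pose out of reach is approached as far as the arm can. The fingers move at their own pace and stop on an object; FORCE is the grip in N (left out, the last holds). Time passes only in rows, so rows that do not move let the fingers close. It prints the time, the measured TCP pose, the force, the opening and the grip force at its end.
- ctrl.get_state(): the state, without advancing time (a new reading comes with each control period).
- ctrl.read_camera(name): name is "scene" or "side" or "wrist"; returns a dict with "pixels" (400x640x3 uint8, red, green, blue), "camera_matrix" (3x3 intrinsics, pixels), "xyz" and "orientation" of the camera in the world. Camera axes: x right, y down, z forward; pixel columns grow to the right and rows downward; lengths in m; the calibration is good to about 2 mm. A picture is of the moment at which its call begins. There is no depth.
- ctrl.sign_off(): hands the job in; it is judged then, once.
The state is a dict: "time": time; "qpos": joint angles; "dq": joint speeds; "joint_efforts": joint torques, N m; "eef_pos": TCP position; "tcp_rot": TCP orientation; "contact_force": force on the tool from outside, world axes, zero at the start; "wrist_torque": the same for the moment, N m; "opening": opening from 0.0 (shut) to 1.0 (fully open); "finger_force": force on a finger pad.
Only numpy, scipy, OpenCV 4.12 (cv2) and the standard library are available. Lean on these libraries where they do the work, as an engineer would, in place of code of your own. Each camera call takes 0.05 s, during which the arm holds its last target. There are 200 camera calls.

### The job

Get the parts tumbler ready for a polishing run. First screw the square-headed drain plug on its slanting face clockwise until it goes snug, then nip it up about another twentieth of a turn without forcing it; next push the hopper's spring flap down with the nose of the scoop and, holding it open that way, tip all four steel balls from the scoop into the hopper. Let the flap close, set the empty scoop down upright on the bench and leave everything else where it is, with no fingers on the flap.

Things in the scene. Friction and masses are not known exactly. Their poses are not given: they have to be found in the camera images.
- tumbler: Bench parts tumbler, fixed: base plate 240x355 mm; drum along its y at the back (top 153 mm up); at its front right an aluminium sump whose top face leans 32 degrees toward the robot, with the drain plug; at its left the feed hopper; a gauge post 167 mm tall at its right end. Origin: under it, on the bench; x away from the robot, y left, z up (yaw varies by 0.2 rad)
- sump_boss: Round steel boss (40 mm wide, 12 mm high) that the plug screws into; origin at the centre of its outer face, z out along the plug axis. The loose plug has 0.03 N m of drag and turns 0.4 to 1.8 rad before its taper bites, at an angle that differs every time. It does not sink noticeably
- plug_grip (a point): Where to grip the brass tapered plug: centre of its square head (22x22 mm, 26 mm long), 28 mm out from the boss's face, so fingertips 19 mm past it clear the boss by 9 mm. z points out along the plug axis (32 degrees from vertical, leaning to the tumbler's -x); x and y are normal to the flats and turn with it. Tightens clockwise seen from outside (negative about z)
- bite (a joint): How far the plug's taper has been wedged since going snug, rad: 0 while it is loose. It starts to move at 0.2 N m and takes 0.25 N m more per rad, and stays where it is left. Well snug is 0.1 to 0.6; forced is above 0.75
- hopper_in (a point): Centre of the feed hopper's floor, axes as the tumbler's. The hopper is a box with an inside of 84 mm (x) by 88 mm (y), its front wall clear; left wall rim 133 mm above this point, front and back rims 137 mm, right wall rim 160 mm
- flap_leaf: The hopper's steel flap; origin at the middle of its hinge, which runs along the tumbler's x at the hopper's left rim, 42 mm left of its centre, 140 mm above its floor. 78 mm wide, reaches 81 mm from the hinge to the right (its own -y), 3 mm thick, upper face 1.5 mm above the origin. Its axes swing with it; shut they are the tumbler's, a positive turn about x opens it
- flap_hinge (a point): The flap's hinge on the hopper wall: same point as the flap's origin, but fixed to the tumbler, with its axes. A spring shuts the flap: 0.1 N m to begin opening, 0.08 N m more per rad; it swings down into the hopper by at most 1.25 rad. The balls alone do not open it
- scoop: Aluminium scoop, loose, about 160 g, open on top, 50 mm wide (its x), from 50 mm behind the origin (+y, rear wall) to 59 mm ahead (-y, the nose). Flat side walls 45 mm high, 3 mm thick, to be gripped across the 50 mm, at the origin, 30 to 35 mm up. Floor 3 mm. Origin: underside, z up. The nose starts within 0.45 rad of world -y
- scoop_lip (a point): Middle of the upper edge of the scoop's pouring lip, 59.5 mm ahead of its origin and 16.5 mm up. The floor is flat from 50 mm behind to 30 mm ahead, then rises at 25 degrees to this open lip; low side walls there reach 30 mm up. Level, it keeps the balls in; with the nose tilted down about 45 degrees (positive turn about the scoop's x) they roll out
- ball0_center (a point): Centre of one of the four steel polishing balls, 15 mm diameter, 14 g, lying in the scoop at the start
- ball1_center (a point): Centre of one of the four steel polishing balls, 15 mm diameter, 14 g, lying in the scoop at the start
- ball2_center (a point): Centre of one of the four steel polishing balls, 15 mm diameter, 14 g, lying in the scoop at the start
- ball3_center (a point): Centre of one of the four steel polishing balls, 15 mm diameter, 14 g, lying in the scoop at the start
- hardware_tray: clear open tray 60x130x40 mm with brass bits and steel nuts, loose bystander; like the scoop it stands in one of two places. Origin under its centre, long side along its y
- spray_can: spray can 56 mm diameter, 160 mm tall, bystander
- glue_bottle: small white bottle 36 mm diameter, 100 mm tall, bystander
- screwdriver: screwdriver lying on the bench, about 200 mm long, 30 mm thick, along its own x, bystander
- spanner: spanner lying flat on the bench, bystander
- cane_head: turned brass cane head 44 mm diameter, 60 mm tall, bystander
- mug: white mug 76 mm diameter, 85 mm tall, bystander
- jar: lidded glass jar 70 mm diameter, 100 mm tall, bystander

How it is judged:
By the outcome, as a careful person would: the job done as asked, in the order asked, and still so for the second after the job is handed in, with the robot touching nothing.
It also fails if it takes over 72 s, if anything falls off the work surface, if the arm or the gripper's body presses on something with over 40 N, if the wrist force passes 120 N, or if a joint passes its speed limit or range.

## Working session

There is one attempt and no reset: what is moved stays moved. The work goes in short steps, Python scripts to look and compute and a shell command to move; the robot and the scene stay as the last step left them, time stands still between calls to the robot, and variables do not carry over. Pictures are saved under pics/ and viewed, at most 10 in all, crops included, and the job is handed in when it is done.

```bash
ls; mkdir -p pics
python3 - <<'E'
from plant import ctrl
import cv2,json,numpy as np
print(ctrl.get_state())
for n in ["scene","side","wrist"]:
    r=ctrl.read_camera(n); cv2.imwrite(f"pics/{n}0.png",r["pixels"][...,::-1])
    print(n,np.round(r["camera_matrix"],1).tolist(),r["xyz"],r["orientation"])
E
```

```text
inch.py
pics
plant.py
{'time': 0.0, 'qpos': array([ 1.01099918e+00,  2.87163175e-01,  1.57818395e+00, -1.18726534e-05,
        1.27859435e+00, -1.50026580e-01]), 'dq': array([ 0.00111749, -0.00036367, -0.00091122, -0.00073419,  0.00161154,
        0.00046424]), 'joint_efforts': array([ 4.92517793e-04, -4.05975151e+01, -2.92631328e+01, -1.26004193e-04,
        5.79469561e-03, -1.78698400e-05]), 'eef_pos': array([0.26855733, 0.61855709, 0.22994507]), 'tcp_rot': array([ 2.03453022e-01,  9.79084005e-01, -1.10319365e-03, -4.02788572e-04]), 'contact_force': array([-0.09087783,  0.41871122,  0.20182946]), 'wrist_torque': array([ 0.02662589, -0.01501499, -0.03081679]), 'finger_force': 0.0, 'opening': 1.0008856407758204}
scene [[389.7, 0.0, 328.1], [0.0, 389.7, 200.9], [0.0, 0.0, 1.0]] [1.10310939 0.42608478 0.82250027] [ 0.39622553  0.82897399 -0.35668259 -0.16907095]
side [[365.2, 0.0, 323.8], [0.0, 365.2, 201.9], [0.0, 0.0, 1.0]] [ 0.25895282 -0.67041392  0.85176167] [ 0.90505045 -0.1998348   0.07918242 -0.36698758]
wrist [[340.9, 0.0, 319.0], [0.0, 340.9, 205.9], [0.0, 0.0, 1.0]] [0.20329373 0.64700224 0.37264431] [0.82780061 0.54275785 0.07723296 0.11914332]
```
View pics/scene0.png

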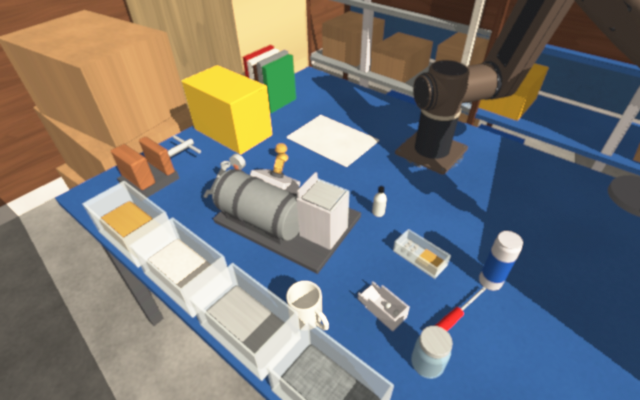

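View pics/side0.png

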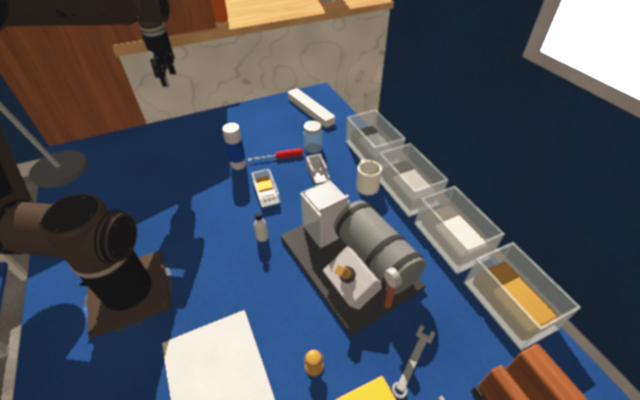

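The scene view shows the tumbler centre, with hopper at about (325,210), scoop at (383,303), tray (420,253), mug (305,305), jar (432,352) and glue bottle (380,202). The side view shows the plug at about (343,271), the scoop at (318,170) and the base plate corners at (282,238), (352,327) and (423,287).

Run:
```python
import cv2,numpy as np
a=cv2.imread("pics/side0.png")[145:335,275:430]; b=cv2.imread("pics/scene0.png")[165:335,205:420]
a=cv2.resize(a,None,fx=3,fy=3,interpolation=cv2.INTER_CUBIC); cv2.imwrite("pics/sidec.png",a)
b=cv2.resize(b,None,fx=3.5,fy=3.5,interpolation=cv2.INTER_CUBIC); cv2.imwrite("pics/scenec.png",b)
```

Create h.py:
```python
import numpy as np,cv2
from scipy.spatial.transform import Rotation as R
from scipy.optimize import least_squares
CAM={"scene":(389.7,328.1,200.9,[1.10310939,0.42608478,0.82250027],[0.39622553,0.82897399,-0.35668259,-0.16907095]),
"side":(365.2,323.8,201.9,[0.25895282,-0.67041392,0.85176167],[0.90505045,-0.1998348,0.07918242,-0.36698758])}
def proj(c,p):
    f,cx,cy,o,q=c if isinstance(c,tuple) else CAM[c]
    d=R.from_quat(q).inv().apply(np.asarray(p,float)-o); d=np.atleast_2d(d)
    return np.c_[f*d[:,0]/d[:,2]+cx,f*d[:,1]/d[:,2]+cy]
def onz(c,uv,z):
    f,cx,cy,o,q=c if isinstance(c,tuple) else CAM[c]
    d=R.from_quat(q).apply([(uv[0]-cx)/f,(uv[1]-cy)/f,1]); return np.array(o)+d*(z-o[2])/d[2]
def tri(obs):
    g=onz(*obs[0],0.1)
    return least_squares(lambda p:np.concatenate([proj(c,p)[0]-uv for c,uv in obs]),g)
def cam(r): K=r["camera_matrix"]; return (K[0,0],K[0,2],K[1,2],list(r["xyz"]),list(r["orientation"]))
```

```text
(no output)
```

View pics/sidec.png

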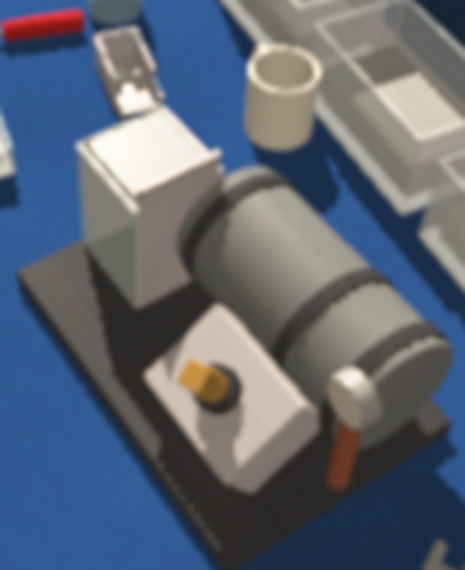

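View pics/scenec.png

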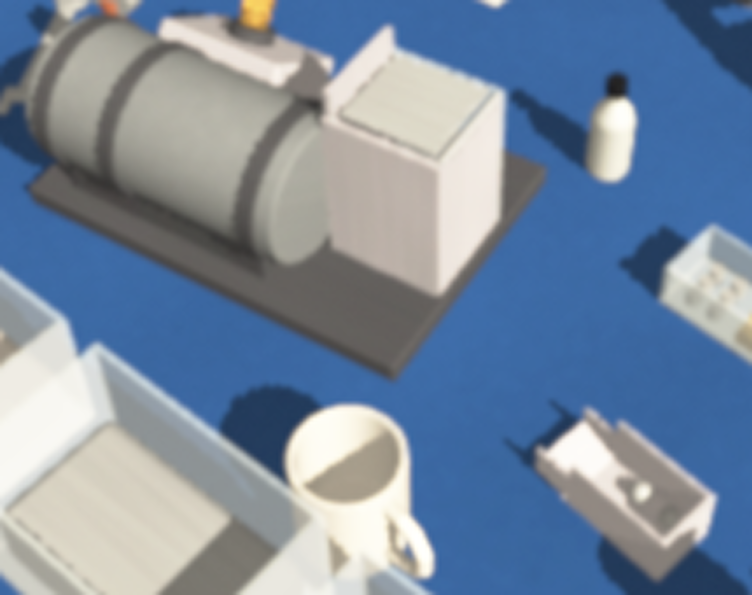

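Side crop: base corners at crop (18,280), (228,568), (450,430), plug head tip about (191,377), boss (217,390). Scene crop: base corners (28,190), (393,378), (546,178); scoop's rear top right (715,495), rear bottom (658,580), nose left (538,455); balls (640,490).

```bash
cat >> h.py <<'E'
S=lambda u,v:("side",(275+u/3-.33,145+v/3-.33))
C=lambda u,v:("scene",(205+u/3.5-.36,165+v/3.5-.36))
def fit(obs,g,offs=False):  # obs: (cam,uv),(local pt) ; planar pose x,y,yaw
    def T(p,l): return R.from_euler('z',p[2]).apply(l)+[p[0],p[1],0]
    def f(p): return np.concatenate([proj(o[0],T(p,l))[0]-o[1] for o,l in obs])
    r=least_squares(f,g,loss='soft_l1',f_scale=1.5); return r.x,np.round(f(r.x).reshape(-1,2),1)
E
python3 - <<'E'
from h import *
for n,o in [("plateL",[S(18,280)]),("plateN",[S(228,568)]),("plateR",[S(450,430)]),("scL",[C(28,195)]),("scN",[C(393,378)]),("scR",[C(546,178)])]: print(n,onz(*o[0],0).round(3),onz(*o[0],0.01).round(3))
b=.1775;a=.12
x,e=fit([(S(18,275),[-a,b,.006]),(S(228,568),[-a,-b,0]),(S(450,430),[a,-b,.006]),(C(28,190),[a,-b,.006]),(C(393,378),[a,b,0]),(C(546,178),[-a,b,.006])],[.6,0,0])
print("tumbler",x,e.tolist())
x,e=fit([(C(715,495),[-.025,.05,.045]),(C(658,580),[.025,.05,0]),(C(657,548),[.025,.05,.045]),(C(540,455),[.025,-.059,.03]),(C(590,410),[-.025,-.059,.03]),(S(95,37),[-.025,.05,.045]),(S(138,28),[.025,.05,.045])],[.6,.25,0])
print("scoop",x,e.tolist())
for o in[ [S(191,377)],[S(216,390)]]: print(onz(*o[0],.11))
# tray, mug
r=onz("scene",(420,250),.02);print("tray",r,onz("scene",(305,290),.085),onz("scene",(432,337),.1),onz("scene",(380,190),.1))
E
```

```text
plateL [ 0.424 -0.001  0.   ] [ 0.422 -0.009  0.01 ]
plateN [ 0.476 -0.349  0.   ] [ 0.473 -0.353  0.01 ]
plateR [ 0.711 -0.32   0.   ] [ 0.706 -0.324  0.01 ]
scL [ 0.706 -0.331 -0.   ] [ 0.71  -0.322  0.01 ]
scN [0.657 0.026 0.   ] [0.662 0.03  0.01 ]
scR [ 0.419 -0.006  0.   ] [ 0.427 -0.001  0.01 ]
tumbler [ 0.56656002 -0.16248817  0.13296135] [[-0.1, 0.7], [-0.6, 2.8], [0.3, -0.1], [0.5, 2.0], [-0.2, 2.1], [0.2, 0.1]]
scoop [ 0.64076507  0.216253   -0.14388968] [[-0.1, 1.0], [-0.5, 0.7], [2.0, -0.4], [-0.8, -1.4], [-0.7, -0.6], [-0.0, -1.0], [-0.6, -0.6]]
[ 0.49427769 -0.23865472  0.11      ]
[ 0.50679661 -0.25782924  0.11      ]
tray [0.44113158 0.20019658 0.02      ] [0.75506181 0.07654345 0.085     ] [0.68653711 0.34990549 0.1       ] [0.38784634 0.0305735  0.1       ]
```

```bash
cat >> h.py <<'E'
TX,TY,TW=0.5666,-0.1625,0.133
RT=R.from_euler('z',TW)
def Trot(t=0): # tool frame for plug, extra turn t about tool z
    s,c=np.sin(np.radians(32)),np.cos(np.radians(32))
    return RT*R.from_matrix(np.array([[-c,0,-s],[0,1,0],[s,0,-c]]).T)*R.from_euler('z',t)
def go(p,Rt,frm=None):
    from plant import ctrl
    if frm is None:
        s=ctrl.get_state(); frm=(s["eef_pos"],R.from_quat(s["tcp_rot"]))
    d=frm[1].inv().apply(np.array(p)-frm[0]); w=(frm[1].inv()*Rt).as_rotvec()
    print("row",np.r_[d,w].round(4).tolist(),"rows",max(np.linalg.norm(d)/.0625,np.linalg.norm(w)/.188).round(1))
E
python3 - <<'E'
from h import *
r=tri([S(200,382),C(257,12)]);print(r.x,r.fun)
P=r.x; ax=RT.apply([-np.sin(.5585),0,np.cos(.5585)])
print(RT.inv().apply(P-[TX,TY,0]))
go([.47,.2,.33],R.from_euler('z',.3)*R.from_quat([0.203,0.979,0,0]))
go(P+ax*.11,Trot())
E
```

```text
[ 0.50051712 -0.24709744  0.10962913] [ 0.91655204  0.20801071  1.11970499 -0.26084283]
[-0.07671759 -0.07508718  0.10962913]
row [-0.3515, -0.304, -0.0993, -0.0018, -0.0005, -0.3009] rows 7.6
row [-0.5077, -0.7318, 0.0285, -0.1532, -0.5453, -0.528] rows 14.3
```

```bash
python3 inch.py '[[-0.35,-0.3,-0.1,0,0,-0.3,1],[-0.35,-0.3,-0.1,0,0,-0.3,1],[-0.35,-0.3,-0.1,0,0,-0.3,1],[-0.35,-0.3,-0.1,0,0,-0.3,1],[-0.35,-0.3,-0.1,0,0,-0.3,1],[-0.35,-0.3,-0.1,0,0,-0.3,1],[-0.35,-0.3,-0.1,0,0,-0.3,1],[-0.35,-0.3,-0.1,0,0,-0.3,1]]'
python3 - <<'E'
from h import *
from plant import ctrl
P=np.array([ 0.5005,-0.2471,0.1096]); ax=RT.apply([-np.sin(.5585),0,np.cos(.5585)])
go(P+ax*.11,Trot()); print(ctrl.get_state()["qpos"])
E
```

```text
time: 1.15
eef_pos: [0.4713, 0.202, 0.332]
tcp_rot: [0.056, 0.998, -0.0, 0.001]
contact_force: [0.5, 0.7, -0.1]
opening: 1.002
finger_force: 0.0
row [-0.0227, -0.4571, 0.1291, -0.0687, -0.5547, -0.2389] rows 7.6
[ 2.06978523e-01 -1.40315443e-01  1.84646786e+00 -3.69552425e-04
  1.43449765e+00 -1.25134808e+00]
```

```bash
python3 inch.py '[[-0.02,-0.25,0,-0.04,-0.27,-0.12,1],[-0.02,-0.25,0,-0.04,-0.27,-0.12,1],[-0.02,-0.25,0,-0.04,-0.27,-0.12,1],[-0.02,-0.25,0,-0.04,-0.27,-0.12,1],[-0.023,-0.457,0.129,-0.069,-0.555,-0.239,1],[-0.023,-0.457,0.129,-0.069,-0.555,-0.239,1],[-0.023,-0.457,0.129,-0.069,-0.555,-0.239,1],[-0.023,-0.457,0.129,-0.069,-0.555,-0.239,1],[-0.023,-0.457,0.129,-0.069,-0.555,-0.239,1],[-0.023,-0.457,0.129,-0.069,-0.555,-0.239,1]]'
python3 - <<'E'
from h import *
from plant import ctrl
s=ctrl.get_state();print(s["qpos"],s["contact_force"])
r=ctrl.read_camera("wrist");print(cam(r)); a=cv2.resize(r["pixels"][...,::-1],None,fx=1.25,fy=1.25,interpolation=cv2.INTER_CUBIC);cv2.imwrite("pics/w1.png",a)
print(proj(cam(r),[ 0.5005,-0.2471,0.1096])*1.25)
E
```

```text
time: 2.4
eef_pos: [0.4566, -0.2369, 0.2138]
tcp_rot: [-0.05, 0.964, 0.015, 0.26]
contact_force: [1.5, 0.6, 0.0]
opening: 1.002
finger_force: 0.0
[-0.89153677 -0.26809635  2.23146249  0.54664367  0.95119226 -2.83844141] [1.49023854 0.63711237 0.03056547]
(np.float64(340.92707978957344), np.float64(318.9581162674048), np.float64(205.91187864311078), [np.float64(0.3240035377796682), np.float64(-0.25152283554471383), np.float64(0.3012088411552251)], [np.float64(0.61537563998949), np.float64(0.6822260801986498), np.float64(0.2945230574763037), np.float64(0.26293833082896306)])
[[374.50661388 228.09043285]]
```

View pics/w1.png

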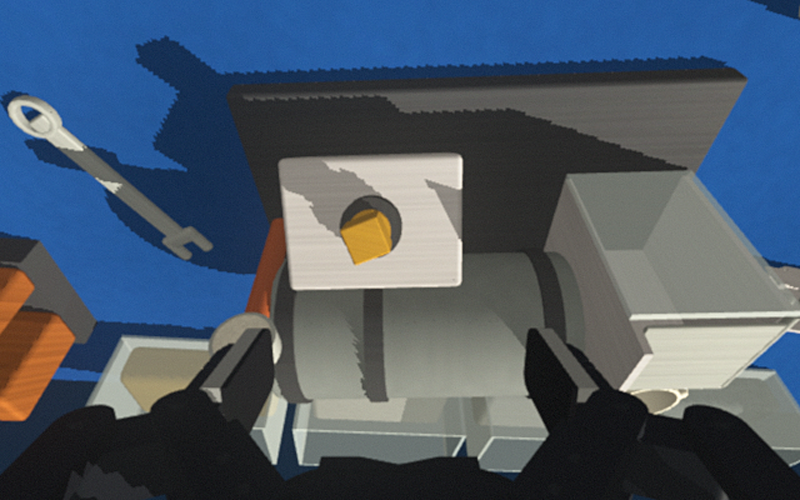

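The wrist view shows the plug's square head at about (366,240), turned some 15–20° to the image axes, boss centred (371,224), gauge post (255,280), hopper at right. I'll fit the head as a box to its yellow silhouettes.

```bash
cat > plug.py <<'E'
from h import *
from plant import ctrl
from scipy.optimize import minimize
K=4
def mask(img,c,box):
    h=cv2.cvtColor(img,cv2.COLOR_RGB2HSV); x0,y0,x1,y1=box
    m=((h[...,0]>12)&(h[...,0]<30)&(h[...,1]>150)&(h[...,2]>70)).astype(np.float32)[y0:y1,x0:x1]
    return m
A=RT.apply([-np.sin(.5585),0,np.cos(.5585)])
def corners(P,t):
    Rr=Trot(t); l=np.array([[a,b,c] for a in(-.011,.011) for b in(-.011,.011) for c in(-.013,.013)])
    return Rr.apply(l)+P
def sil(c,box,P,t):
    p=(proj(c,corners(P,t))-[box[0],box[1]]+.5)*K-.5
    im=np.zeros(((box[3]-box[1])*K,(box[2]-box[0])*K),np.uint8)
    cv2.fillConvexPoly(im,cv2.convexHull((p*16).round().astype(np.int32)),1,cv2.LINE_8,4)
    return cv2.resize(im.astype(np.float32),None,fx=1/K,fy=1/K,interpolation=cv2.INTER_AREA)
def run(P0):
    views=[]
    for n in("wrist","side"):
        r=ctrl.read_camera(n); c=cam(r); q=proj(c,P0)[0].astype(int); w=36 if n=="wrist" else 16
        b=(q[0]-w,q[1]-w,q[0]+w,q[1]+w); m=mask(r["pixels"],c,b); print(n,m.sum(),q); views.append((c,b,m))
    f=lambda x:sum(np.abs(sil(c,b,x[:3],x[3]*10)-m).sum()/m.sum() for c,b,m in views)
    best=None
    for t in np.arange(-.7,.8,.2):
        x0=np.r_[P0,t/10]
        r=minimize(f,x0,method="Nelder-Mead",options=dict(initial_simplex=np.vstack([x0]+[x0+.008*e for e in np.eye(4)]),xatol=1e-4,fatol=1e-3,maxiter=300))
        if best is None or r.fun<best.fun: best=r
    print(best.fun,best.x[:3].round(4),"t",best.x[3]*10,"local",RT.inv().apply(best.x[:3]-[TX,TY,0]).round(4)); return best.x[:3],best.x[3]*10
E
python3 - <<'E'
from plug import *
P,t=run(np.array([ 0.5005,-0.2471,0.1096]))
E
```

```text
wrist 1267.0 [298 181]
side 117.0 [342 272]
0.3188196122646332 [ 0.4994 -0.2511  0.1175] t -0.3323950414652191 local [-0.0783 -0.0789  0.1175]
```

Run:
```python
from plug import *
P=np.array([.4994,-.2511,.1175]); go(P+A*.06,Trot(1.24)); go(P+A*.06,Trot(.6))
```

```text
row [0.0162, -0.0206, 0.0449, -0.0298, -0.0187, 1.2175] rows 6.5
row [0.0162, -0.0206, 0.0449, -0.0214, -0.0258, 0.5776] rows 3.1
```

```bash
python3 inch.py '[[0.016,-0.02,0.045,-0.021,-0.026,0.58,0.55],[0.016,-0.02,0.045,-0.021,-0.026,0.58,0.55],[0.016,-0.02,0.045,-0.021,-0.026,0.58,0.55],[0.016,-0.021,0.045,-0.03,-0.019,1.218,0.55],[0.016,-0.021,0.045,-0.03,-0.019,1.218,0.55],[0.016,-0.021,0.045,-0.03,-0.019,1.218,0.55],[0.016,-0.021,0.045,-0.03,-0.019,1.218,0.55],[0.016,-0.021,0.045,-0.03,-0.019,1.218,0.55],[0.016,-0.021,0.045,-0.03,-0.019,1.218,0.55]]' 40
python3 - <<'E'
from plug import *
s=ctrl.get_state();print(s["qpos"],s["contact_force"],s["wrist_torque"])
P,t=run(np.array([.4994,-.2511,.1175]))
for P in (P,np.array([.4994,-.2511,.1175])):go(P-A*.019,Trot(t+np.pi/2))
E
```

```text
time: 3.68
eef_pos: [0.4682, -0.2559, 0.1685]
tcp_rot: [0.505, 0.818, 0.175, 0.214]
contact_force: [-0.1, -0.3, -0.2]
opening: 0.549
finger_force: 0.0
[-0.91583859 -0.15161581  2.23429729  0.64595966  0.86814913 -1.75959409] [-0.06516751 -0.34452348 -0.18623168] [-0.0987199   0.2386948  -0.04834371]
wrist 1921.0 [318 222]
side 114.0 [342 271]
0.34961774945259094 [ 0.4986 -0.2522  0.1185] t -0.353280724782273 local [-0.0793 -0.0799  0.1185]
row [-0.0001, -0.0003, 0.0774, -0.0, 0.0005, -0.0225] rows 1.2
row [0.0008, 0.0003, 0.0788, -0.0, 0.0005, -0.0225] rows 1.3
```

```bash
python3 inch.py '[[0,0,0.03,0,0,-0.02,0.55],[0,0,0.06,0,0,-0.02,0.55],[0,0,0.078,0,0,-0.02,0.55],[0,0,0.078,0,0,-0.02,0.1],[0,0,0.078,0,0,-0.02,0.1],[0,0,0.078,0,0,-0.02,0.1],[0,0,0.078,0,0,-0.02,0.1]]' 40
python3 - <<'E'
from plug import *
s=ctrl.get_state();Rt=R.from_quat(s["tcp_rot"]);print(s["qpos"],Rt.inv().apply(s["contact_force"]),Rt.inv().apply(s["wrist_torque"]))
E
```

```text
time: 4.65
eef_pos: [0.5087, -0.2505, 0.1016]
tcp_rot: [0.498, 0.822, 0.173, 0.215]
contact_force: [6.4, 0.4, -6.5]
opening: 0.253
finger_force: 41.0
[-0.83666056  0.03318603  2.20378066  0.73669808  0.70780196 -1.84319841] [-1.09077298  1.73476641  8.86165613] [ 0.11938072  0.02884913 -0.01010542]
```

```bash
cat > tq.py <<'E'
from plug import *
s=ctrl.get_state();Rt=R.from_quat(s["tcp_rot"]);w=(Trot(0).inv()*Rt).as_rotvec()
print("q6",s["qpos"][5].round(3),"t",w.round(3),"F",Rt.inv().apply(s["contact_force"]).round(1),"M",Rt.inv().apply(s["wrist_torque"]).round(3),"dq6",s["dq"][5].round(3))
E
python3 inch.py '[[0,0,0,0,0,0.15,0.1],[0,0,0,0,0,0.3,0.1],[0,0,0,0,0,0.38,0.1]]' 60; python3 tq.py; python3 inch.py '[[0,0,0,0,0,0.12,0.1]]'; python3 tq.py;  python3 inch.py '[[0,0,0,0,0,0.12,0.1]]'; python3 tq.py
```

```text
time: 5.03
eef_pos: [0.5083, -0.2506, 0.1014]
tcp_rot: [0.645, 0.713, 0.21, 0.178]
contact_force: [3.0, 0.4, -6.3]
opening: 0.247
finger_force: 62.0
q6 -1.46 t [1.000e-03 1.000e-03 1.604e+00] F [-0.  -0.8  7. ] M [ 0.459 -0.084  0.003] dq6 0.618
time: 5.15
eef_pos: [0.5082, -0.2506, 0.1013]
tcp_rot: [0.687, 0.673, 0.22, 0.165]
contact_force: [2.0, -0.4, -5.8]
opening: 0.25
finger_force: 62.1
q6 -1.34 t [1.000e-03 1.000e-03 1.725e+00] F [-0.9 -1.3  5.9] M [ 0.46  -0.137 -0.017] dq6 0.959
time: 5.28
eef_pos: [0.5081, -0.2506, 0.1013]
tcp_rot: [0.726, 0.63, 0.23, 0.151]
contact_force: [2.1, -0.2, -6.9]
opening: 0.249
finger_force: 62.1
q6 -1.219 t [1.000e-03 1.000e-03 1.845e+00] F [-1.  -1.7  7. ] M [ 0.551 -0.177 -0.06 ] dq6 0.951
```

```bash
for i in 1 ; do python3 inch.py '[[0,0,0,0,0,0.12,0.1]]'|head -1; python3 tq.py; python3 inch.py '[[0,0,0,0,0,0.12,0.1]]'|head -1; python3 tq.py;  python3 inch.py '[[0,0,0,0,0,0.12,0.1]]'|head -1; python3 tq.py; done
```

```text
time: 5.4
q6 -1.099 t [2.000e-03 1.000e-03 1.965e+00] F [-0.9 -2.5  6.3] M [ 0.593 -0.241 -0.054] dq6 0.949
time: 5.52
q6 -0.979 t [2.000e-03 1.000e-03 2.085e+00] F [-1.1 -2.6  5.6] M [ 0.559 -0.317 -0.079] dq6 0.95
time: 5.65
q6 -0.859 t [2.000e-03 2.000e-03 2.205e+00] F [-2.1 -2.7  4.6] M [ 0.613 -0.351 -0.049] dq6 0.95
```

```bash
python3 inch.py '[[0,0,0,0,0,0.12,0.1]]'|head -1; python3 tq.py;  python3 inch.py '[[0,0,0,0,0,0.12,0.1]]'|head -1; python3 tq.py
```

```text
time: 5.78
q6 -0.74 t [3.000e-03 2.000e-03 2.324e+00] F [-2.2 -2.1  4. ] M [ 0.607 -0.481 -0.224] dq6 0.941
time: 5.9
q6 -0.62 t [0.003 0.003 2.443] F [-1.6 -3.   3. ] M [ 0.544 -0.506 -0.23 ] dq6 0.948
```

```bash
python3 tq.py
```

```text
q6 -0.62 t [0.003 0.003 2.443] F [-1.6 -3.   3. ] M [ 0.544 -0.506 -0.23 ] dq6 0.948
```

```bash
python3 inch.py '[[0,0,0,0,0,0.08,0.1],[0,0,0,0,0,0.15,0.1],[0,0,0,0,0,0.15,0.1]]'|head -1; python3 tq.py;python3 inch.py '[[0,0,0,0,0,0,0.55],[0,0,0,0,0,0,0.55],[0,0,-0.05,0,0,0,0.55],[0,0,-0.1,0,0,0,0.55],[0,0,-0.15,0,0,0,0.55],[0,0,-0.15,0,0,0,0.55]]' ; python3 tq.py
python3 - <<'E'
from plug import *
print(run(np.array([.4986,-.2522,.1185])), ctrl.get_state()["qpos"])
E
```

```text
time: 6.28
q6 -0.474 t [0.003 0.003 2.59 ] F [-3.7 -4.7  0.8] M [ 0.848 -0.874 -0.054] dq6 -0.012
time: 7.02
eef_pos: [0.431, -0.2642, 0.2352]
tcp_rot: [0.905, 0.322, 0.271, 0.063]
contact_force: [0.2, 0.2, -0.1]
opening: 0.548
finger_force: 0.0
q6 -0.377 t [-0.003 -0.016  2.588] F [ 0.2 -0.   0.2] M [ 0.046 -0.257  0.012] dq6 -0.004
wrist 980.0 [311 196]
side 114.0 [342 272]
0.37141740322113037 [ 0.4986 -0.2513  0.1159] t 1.0991816075052627 local [-0.0792 -0.079   0.1159]
(array([ 0.49860402, -0.25132204,  0.11592526]), np.float64(1.0991816075052627)) [-0.99968644 -0.30249854  2.23474627  0.59290923  1.03236837 -0.37705084]
```

```bash
cat >> h.py <<'E'
D0=R.from_matrix(np.array([[0,1,0],[1,0,0],[0,0,-1]]).T) # tool x=+y,y=+x,z down
E
python3 - <<'E'
from h import *
go([.56,.05,.37],D0)
E
```

```text
row [0.3387, -0.1346, -0.0291, 0.4864, -0.3128, -0.8639] rows 5.8
```

```bash
python3 inch.py '[[0.05,0,-0.12,0.1,-0.05,-0.2,1],[0.34,-0.135,-0.03,0.486,-0.313,-0.864,1],[0.34,-0.135,-0.03,0.486,-0.313,-0.864,1],[0.34,-0.135,-0.03,0.486,-0.313,-0.864,1],[0.34,-0.135,-0.03,0.486,-0.313,-0.864,1],[0.34,-0.135,-0.03,0.486,-0.313,-0.864,1],[0.34,-0.135,-0.03,0.486,-0.313,-0.864,1],[0.34,-0.135,-0.03,0.486,-0.313,-0.864,1],[0.34,-0.135,-0.03,0.486,-0.313,-0.864,1]]'
python3 - <<'E'
from h import *
from plant import ctrl
r=ctrl.read_camera("wrist");c=cam(r);print(c,ctrl.get_state()["qpos"].round(2)); import json;json.dump(c,open("w2.json","w"));cv2.imwrite("pics/w2.png",cv2.resize(r["pixels"][...,::-1],None,fx=1.25,fy=1.25,interpolation=cv2.INTER_CUBIC))
print(proj(c,[[.64,.216,.03],[.53,-.02,.15]])*1.25)
E
```

```text
time: 8.25
eef_pos: [0.5596, 0.0513, 0.3686]
tcp_rot: [0.707, 0.708, -0.001, -0.002]
contact_force: [-0.2, 0.7, 0.5]
opening: 1.001
finger_force: 0.0
(np.float64(340.92707978957344), np.float64(318.9581162674048), np.float64(205.91187864311078), [np.float64(0.560326807277156), np.float64(0.12215643346883757), np.float64(0.5113203160976877)], [np.float64(0.9900365280054096), np.float64(0.0006217263891456009), np.float64(-0.0020877004708173773), np.float64(0.14079392095553975)]) [-0.09 -0.04  1.68  0.    1.5  -0.09]
[[478.70262923  38.16650977]
 [366.8951634  296.76847125]]
```

View pics/w2.png

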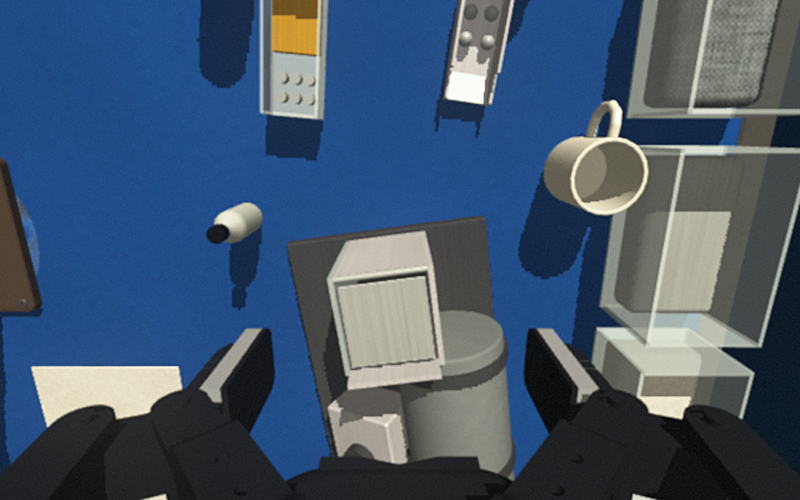

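The picture shows the shut flap with corners about (338,291), (427,277), (438,358), (352,370), scoop lip corners (446,100) and (491,104) with four balls behind it, tray at (293,60), mug at (605,165).

Run:
```python
from h import *
import json
c=tuple(json.load(open("w2.json"))); W=lambda u,v:(c,((u+.5)/1.25-.5,(v+.5)/1.25-.5))
pts={'FL':[-.039,.042],'BL':[.039,.042],'BR':[.039,-.039],'FR':[-.039,-.039]}
ob=[(W(338,291),'FL'),(W(427,277),'BL'),(W(438,358),'BR'),(W(352,370),'FR'),(C(498,95),'FL'),(C(432,155),'BL'),(C(343,102),'BR'),(C(398,50),'FR')]
f=lambda p:np.concatenate([proj(o[0],R.from_euler('z',p[3]).apply(pts[k]+[0])+p[:3])[0]-o[1] for o,k in ob])
r=least_squares(f,[.53,-.05,.16,.13]);print("hopper x,y,flap top z,yaw",r.x.round(4),"local",RT.inv().apply(r.x[:3]-[TX,TY,0]).round(4));print(f(r.x).reshape(-1,2).round(1).tolist())
b=.1775;a=.12
x,e=fit([(S(18,275),[-a,b,.006]),(S(228,568),[-a,-b,0]),(S(450,430),[a,-b,.006]),(C(28,190),[a,-b,.006]),(C(393,378),[a,b,0]),(C(546,178),[-a,b,.006]),(W(288,242),[-a,b,.01]),(W(485,217),[a,b,.01])],[.6,0,0])
print("tumbler",x,e.tolist())
x,e=fit([(C(715,495),[-.025,.05,.045]),(C(658,580),[.025,.05,0]),(C(540,455),[.025,-.059,.03]),(C(590,410),[-.025,-.059,.03]),(S(95,37),[-.025,.05,.045]),(S(138,28),[.025,.05,.045]),(W(446,100),[-.025,-.059,.02]),(W(491,105),[.025,-.059,.02])],[.6,.25,0])
print("scoop",x,e.tolist())
Rs=R.from_euler('z',x[2])*D0; go(np.r_[x[:2],.15],Rs)
```

```text
hopper x,y,flap top z,yaw [ 0.5499 -0.0423  0.1641  0.1362] local [-0.0006  0.1214  0.1641]
[[-0.6, -2.7], [-0.3, -0.6], [-0.7, 1.4], [0.6, -0.1], [-2.5, -2.5], [0.4, -1.1], [-2.0, 2.3], [-1.0, -0.3]]
tumbler [ 0.56591146 -0.16383369  0.13311826] [[-0.2, 1.1], [-0.6, 3.5], [0.4, 0.4], [0.4, 1.7], [-0.5, 1.7], [-0.1, -0.2], [-0.2, -0.1], [0.3, -0.6]]
scoop [ 0.64051112  0.21465275 -0.11505523] [[-0.5, -0.1], [-0.4, -0.0], [-1.5, -1.2], [-1.9, -0.8], [-0.3, -0.5], [-1.0, -0.3], [-0.3, -1.2], [0.2, -0.7]]
row [0.1634, 0.0819, 0.219, -0.0042, -0.0017, 0.1151] rows 4.6
```

```bash
python3 inch.py '[[0.163,0.082,0.219,-0.004,-0.002,0.115,1],[0.163,0.082,0.219,-0.004,-0.002,0.115,1],[0.163,0.082,0.219,-0.004,-0.002,0.115,1],[0.163,0.082,0.219,-0.004,-0.002,0.115,1],[0.163,0.082,0.219,-0.004,-0.002,0.115,1],[0.163,0.082,0.219,-0.004,-0.002,0.115,1]]'
python3 - <<'E'
from h import *
from plant import ctrl
r=ctrl.read_camera("wrist");c=cam(r); import json;json.dump(c,open("w3.json","w"))
x=[.6405,.2147,-.115]
l=np.array([[-.025,.05,.045],[.025,.05,.045],[.025,-.03,.045],[-.025,-.03,.045],[-.025,-.059,.0165],[.025,-.059,.0165]])
p=proj(c,R.from_euler('z',x[2]).apply(l)+[x[0],x[1],0]); print(p.round(0).tolist())
im=r["pixels"][...,::-1].copy()
for q in p: cv2.circle(im,tuple(int(v) for v in q.round()),2,(0,0,255),-1)
cv2.imwrite("pics/w3.png",cv2.resize(im,None,fx=1.25,fy=1.25,interpolation=cv2.INTER_CUBIC))
E
```

```text
time: 9.05
eef_pos: [0.6395, 0.214, 0.1475]
tcp_rot: [0.746, 0.665, -0.003, -0.001]
contact_force: [0.2, 0.6, -0.3]
opening: 0.999
finger_force: 0.0
[[285.0, 136.0], [356.0, 136.0], [353.0, 241.0], [288.0, 241.0], [292.0, 259.0], [349.0, 260.0]]
```

View pics/w3.png

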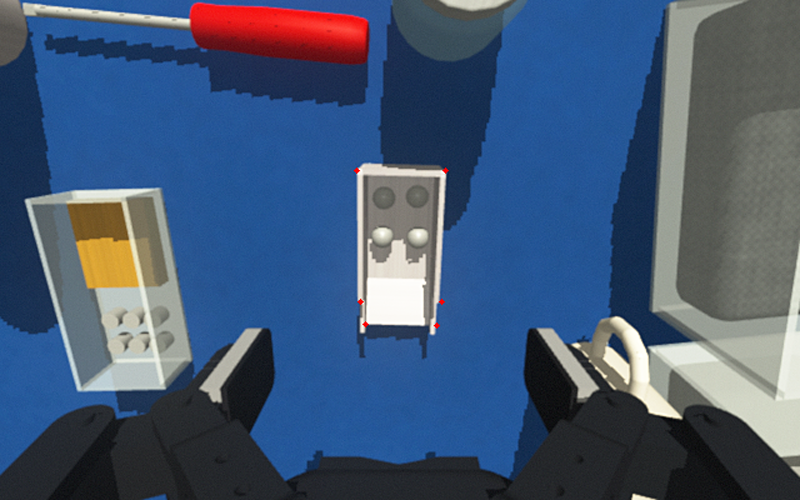

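Balls and scoop agree with the model within 2 px (rear top corners (358,166), (446,168)); the true scoop is about 1.5 mm further +y.

Run:
```python
from h import *
yaw=-.115; Z=R.from_euler('z',yaw); S0=np.array([.6405,.2147,0])+Z.apply([0,.0015,0])
Rt=Z*R.from_euler('x',-.25)*D0
G=S0+Z.apply([0,0,.033]); 
for d in(.075,.025): go(G+Rt.apply([0,0,d-.05 if d>.05 else .025]) + (np.array([0,0,.08]) if d>.05 else 0),Rt)
```

```text
row [-0.0035, -0.0003, 0.0615, -0.0008, -0.2487, -0.0001] rows 1.3
row [-0.0034, -0.0003, 0.1415, -0.0008, -0.2487, -0.0001] rows 2.3
```

```bash
python3 inch.py '[[-0.003,0,0.05,0,-0.18,0,1],[-0.003,0,0.06,0,-0.249,0,1],[-0.003,0,0.1,0,-0.249,0,1],[-0.003,0,0.13,0,-0.249,0,1],[-0.003,0,0.14,0,-0.249,0,1],[-0.003,0,0.14,0,-0.249,0,0.4],[-0.003,0,0.14,0,-0.249,0,0.4],[-0.003,0,0.14,0,-0.249,0,0.4],[-0.003,0,0.14,0,-0.249,0,0.4],[-0.003,0,0.14,0,-0.249,0,0.4]]' 80; python3 tq.py
```

```text
time: 10.35
eef_pos: [0.6435, 0.2123, 0.0148]
tcp_rot: [0.741, 0.66, -0.09, 0.085]
contact_force: [-0.1, -0.2, 6.5]
opening: 0.573
finger_force: 83.4
q6 0.518 t [0.711 0.214 1.679] F [-1.8 -0.1 -6.3] M [ 0.149 -0.108 -0.017] dq6 0.001
```

```bash
cat >> h.py <<'E'
import json,os
H=np.array([.5499,-.0423,0])+RT.apply([0,.042,0])+[0,0,.1625]
def grab():
    from plant import ctrl
    s=ctrl.get_state(); Rt=R.from_quat(s["tcp_rot"]); Z=R.from_euler('z',-.115)
    d=Z.inv().apply(s["eef_pos"]-np.array([.6407,.2162,0])); d[0]=0
    json.dump([d.tolist(),(Z.inv()*Rt).as_quat().tolist()],open("grip.json","w")); print(d,(Z.inv()*Rt*D0.inv()).as_rotvec())
def sc(a,z,phi,yaw=TW,org=None): # scoop origin a ahead of hinge, z above, nose down phi -> TCP pose
    d,q=json.load(open("grip.json")); Rs=R.from_euler('z',yaw)*R.from_euler('x',phi)
    o=H+RT.apply([0,-a,z]) if org is None else np.array(org)
    return o+Rs.apply(d),Rs*R.from_quat(q)
def where():
    from plant import ctrl
    s=ctrl.get_state(); d,q=json.load(open("grip.json")); Rs=R.from_quat(s["tcp_rot"])*R.from_quat(q).inv()
    o=s["eef_pos"]-Rs.apply(d); l=RT.inv().apply(o-H); print("scoop a,z,x",np.round([-l[1],l[2],l[0]],4),"rot",(RT.inv()*Rs).as_rotvec().round(3),"F",s["contact_force"].round(1),"op",round(s["opening"],3),"q",s["qpos"].round(2))
E
python3 - <<'E'
from h import *
grab(); where()
go(*sc(0,0,0.1,-.115,[.6407,.2162,.15])); go(*sc(-.03,.07,.25))
E
```

```text
[ 0.         -0.00355477  0.01476697] [-2.47974302e-01 -6.84392141e-03  4.17089676e-05]
scoop a,z,x [-0.2014 -0.1625  0.1274] rot [-0.    -0.    -0.248] F [-0.1 -0.2  6.5] op 0.573 q [ 0.25  0.59  1.61 -0.27  1.04  0.52]
row [-0.0381, -0.0022, -0.1447, 0.0001, 0.1, 0.0007] rows 2.4
row [-0.2514, -0.0783, -0.1754, -0.0303, 0.2504, -0.2451] rows 5.1
```

```bash
python3 inch.py '[[-0.004,0,-0.015,0,0,0,0.4],[-0.012,0,-0.045,0,0.03,0,0.4],[-0.025,0,-0.09,0,0.06,0,0.4],[-0.038,-0.002,-0.145,0,0.1,0,0.4],[-0.038,-0.002,-0.145,0,0.1,0,0.4],[-0.038,-0.002,-0.145,0,0.1,0,0.4]]'
python3 - <<'E'
from h import *
where(); go(*sc(-.03,.06,.2))
E
```

```text
time: 11.1
eef_pos: [0.6383, 0.2109, 0.161]
tcp_rot: [0.744, 0.664, -0.055, 0.05]
contact_force: [-0.3, 0.2, -3.7]
opening: 0.574
finger_force: 83.0
scoop a,z,x [-0.2021 -0.0158  0.1223] rot [ 0.099 -0.006 -0.248] F [-0.3  0.2 -3.7] op 0.574 q [ 0.22  0.38  1.6  -0.15  1.22  0.39]
row [-0.2071, -0.0749, -0.045, -0.0301, 0.1019, -0.2454] rows 3.6
```

```bash
python3 inch.py '[[-0.01,0,-0.02,0,0.01,-0.01,0.4],[-0.04,-0.01,-0.045,0,0.02,-0.04,0.4],[-0.08,-0.025,-0.045,-0.01,0.04,-0.09,0.4],[-0.12,-0.04,-0.045,-0.02,0.06,-0.14,0.4],[-0.16,-0.06,-0.045,-0.025,0.08,-0.2,0.4],[-0.19,-0.07,-0.045,-0.03,0.1,-0.23,0.4],[-0.207,-0.075,-0.045,-0.03,0.102,-0.245,0.4],[-0.207,-0.075,-0.045,-0.03,0.102,-0.245,0.4],[-0.207,-0.075,-0.045,-0.03,0.102,-0.245,0.4]]'
python3 - <<'E'
from h import *
from plant import ctrl
where(); go(*sc(.0,.015,.25)); go(*sc(.006,.0,.9))
r=ctrl.read_camera("wrist"); json.dump(cam(r),open("w4.json","w"))
a=r["pixels"][...,::-1]; b=ctrl.read_camera("side")["pixels"][100:300,230:440,::-1]
a=cv2.resize(a,(480,300)); b=cv2.resize(b,(315,300),interpolation=cv2.INTER_CUBIC); cv2.imwrite("pics/w4.png",np.hstack([a,b]))
E
```

```text
time: 12.22
eef_pos: [0.5417, 0.0232, 0.2364]
tcp_rot: [0.659, 0.752, -0.013, 0.02]
contact_force: [-0.7, 0.3, -2.6]
opening: 0.569
finger_force: 83.2
scoop a,z,x [-0.0305  0.0602  0.0006] rot [ 0.201 -0.001 -0.   ] F [-0.7  0.3 -2.6] op 0.569 q [-0.12 -0.02  1.9  -0.05  1.24 -0.24]
row [-0.0289, -0.0009, 0.0469, 0.0008, 0.0493, 0.0001] rows 0.9
row [-0.0406, -0.0011, 0.0695, 0.0014, 0.6992, 0.0047] rows 3.7
```

View pics/w4.png

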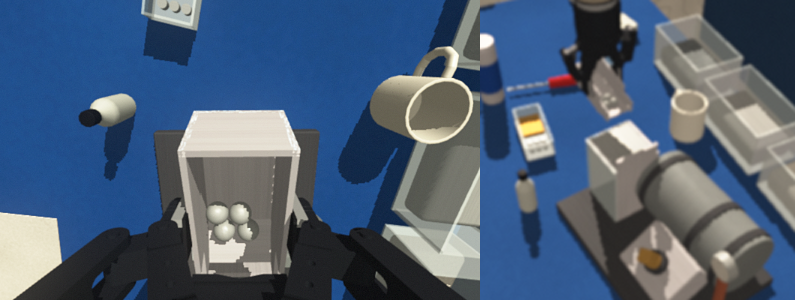

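The wrist half shows the scoop with all four balls at (230,222), rear wall top outer corners about (179,152) and (299,156); the side half shows the scoop above the hopper, nose forward. I check the scoop's pose in hand numerically.

Run:
```python
from h import *
c=tuple(json.load(open("w4.json")))
from plant import ctrl
s=ctrl.get_state(); d,q=json.load(open("grip.json")); Rs=R.from_quat(s["tcp_rot"])*R.from_quat(q).inv(); o=s["eef_pos"]-Rs.apply(d)
for l in([-.025,.05,.045],[.025,.05,.045],[-.025,.05,0],[.025,.05,0]): print(proj(c,o+Rs.apply(l))*.75)
```

```text
[[178.09125409 147.5119581 ]]
[[301.61377031 147.00751611]]
[[194.148583   108.30171704]]
[[284.01066302 108.022295  ]]
```

```bash
python3 inch.py '[[-0.015,0,0.023,0,0.02,0,0.4],[-0.028,-0.001,0.045,0,0.045,0,0.4],[-0.028,-0.001,0.045,0,0.045,0,0.4],[-0.028,-0.001,0.045,0,0.045,0,0.4]]' 100
python3 - <<'E'
from h import *
where()
for p in [(.003,.008,.35),(.005,.004,.55),(.007,.002,.73),(.009,0,.92)]: go(*sc(*p))
E
```

```text
time: 12.82
eef_pos: [0.5456, -0.0064, 0.1938]
tcp_rot: [0.659, 0.753, 0.002, 0.004]
contact_force: [0.1, -1.1, -3.0]
opening: 0.567
finger_force: 105.1
scoop a,z,x [-0.0012  0.0178  0.0006] rot [ 0.245 -0.002  0.001] F [ 0.1 -1.1 -3. ] op 0.567 q [-0.2   0.03  1.94  0.    1.16 -0.33]
row [-0.0056, -0.0006, 0.0106, 0.0022, 0.105, 0.0016] rows 0.6
row [-0.0099, -0.0007, 0.0165, 0.0023, 0.305, 0.0031] rows 1.6
row [-0.0136, -0.0007, 0.0207, 0.0023, 0.485, 0.0045] rows 2.6
row [-0.017, -0.0008, 0.0252, 0.0024, 0.675, 0.006] rows 3.6
```

```bash
python3 inch.py '[[-0.0056,-0.0006,0.0106,0.002,0.105,0,0.4],[-0.0099,-0.0007,0.0165,0.002,0.25,0,0.4]]'
python3 - <<'E'
from h import *
where()
for p in [(.007,.002,.68),(.009,0,.85),(.009,0,.95)]: go(*sc(*p))
E
```

```text
time: 13.08
eef_pos: [0.5471, -0.0154, 0.1789]
tcp_rot: [0.652, 0.748, 0.086, -0.091]
contact_force: [-0.6, 1.2, -0.4]
opening: 0.573
finger_force: 105.3
scoop a,z,x [0.0048 0.0051 0.0008] rot [ 0.498 -0.003  0.006] F [-0.6  1.2 -0.4] op 0.573 q [-0.32  0.09  1.92  0.24  1.25 -0.55]
row [-0.0052, -0.0009, 0.004, 0.0022, 0.1821, 0.0076] rows 1.0
row [-0.0095, -0.0009, 0.0072, 0.0018, 0.3521, 0.0089] rows 1.9
row [-0.0105, -0.0009, 0.0084, 0.0015, 0.4521, 0.0097] rows 2.4
```

```bash
python3 inch.py '[[-0.0052,-0.001,0.004,0.002,0.182,0.008,0.4],[-0.0095,-0.001,0.0072,0.002,0.352,0.009,0.4],[-0.0105,-0.001,0.0084,0.0015,0.45,0.01,0.4],[-0.0105,-0.001,0.0084,0.0015,0.45,0.01,0.4],[-0.0105,-0.001,0.0084,0.0015,0.45,0.01,0.4],[-0.0105,-0.001,0.0084,0.0015,0.45,0.01,0.4],[-0.0105,-0.001,0.0084,0.0015,0.45,0.01,0.4],[-0.0105,-0.001,0.0084,0.0015,0.45,0.01,0.4]]'
python3 - <<'E'
from h import *
from plant import ctrl
where()
a=ctrl.read_camera("wrist")["pixels"][...,::-1]; b=ctrl.read_camera("side")["pixels"][150:300,260:420,::-1]
a=cv2.resize(a,(480,300)); b=cv2.resize(b,(320,300),interpolation=cv2.INTER_CUBIC); cv2.imwrite("pics/w5.png",np.hstack([a,b]))
E
```

```text
time: 14.08
eef_pos: [0.5466, -0.0247, 0.1667]
tcp_rot: [0.622, 0.705, 0.227, -0.255]
contact_force: [2.6, -1.8, 1.2]
opening: 0.569
finger_force: 105.5
scoop a,z,x [ 0.0101 -0.0015 -0.0009] rot [ 0.945  0.    -0.004] F [ 2.6 -1.8  1.2] op 0.569 q [-0.48  0.24  1.87  0.56  1.49 -0.79]
```

View pics/w5.png

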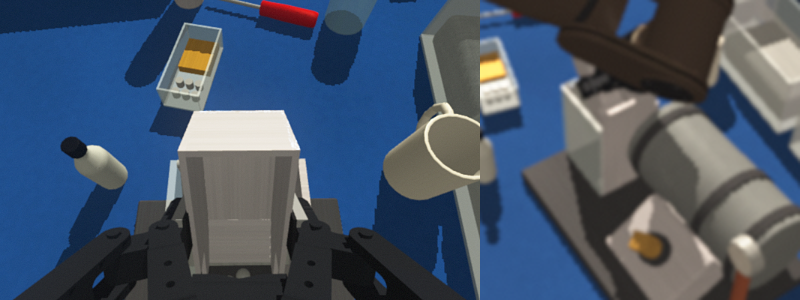

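Wrist half: scoop floor is empty, one ball visible just past the lip at (243,272). I tilt and press slightly more to make sure it passes.

Run:
```python
from h import *
go(*sc(.011,-.001,1.07))
```

```text
row [-0.0018, 0.0011, -0.0001, 0.0006, 0.1244, -0.0039] rows 0.7
```

```bash
python3 inch.py '[[-0.002,0.001,0,0,0.06,0,0.4],[-0.002,0.001,0,0,0.124,0,0.4],[-0.002,0.001,0,0,0.124,0,0.4],[-0.002,0.001,0,0,0.124,0,0.4],[-0.002,0.001,0,0,0.124,0,0.4],[-0.002,0.001,0,0,0.124,0,0.4],[-0.002,0.001,0,0,0.124,0,0.4],[-0.002,0.001,0,0,0.124,0,0.4]]'
python3 - <<'E'
from h import *
from plant import ctrl
where()
w=ctrl.read_camera("wrist")["pixels"][...,::-1]; cv2.imwrite("pics/w6raw.png",w); cv2.imwrite("pics/w6.png",cv2.resize(w[330:400,230:430],None,fx=4,fy=4,interpolation=cv2.INTER_CUBIC))
go(*sc(-.02,.05,.9)); go(*sc(-.04,.09,.3))
E
```

```text
time: 15.18
eef_pos: [0.5471, -0.0264, 0.1647]
tcp_rot: [0.607, 0.688, 0.264, -0.299]
contact_force: [-0.6, -2.8, -0.9]
opening: 0.572
finger_force: 105.6
scoop a,z,x [ 0.0113 -0.0018 -0.0006] rot [ 1.069  0.002 -0.004] F [-0.6 -2.8 -0.9] op 0.572 q [-0.52  0.3   1.85  0.63  1.57 -0.83]
row [0.0616, 0.0004, -0.0134, -0.0011, -0.1692, -0.0058] rows 1.0
row [0.1135, 0.0002, -0.0262, -0.003, -0.7692, -0.0095] rows 4.1
```

```bash
python3 inch.py '[[0.03,0,-0.007,0,-0.08,0,0.4],[0.062,0,-0.013,0,-0.17,0,0.4],[0.09,0,-0.02,0,-0.35,0,0.4],[0.1135,0,-0.026,-0.003,-0.53,-0.008,0.4],[0.1135,0,-0.026,-0.003,-0.7,-0.01,0.4],[0.1135,0,-0.026,-0.003,-0.77,-0.01,0.4],[0.1135,0,-0.026,-0.003,-0.77,-0.01,0.4]]'
python3 - <<'E'
from h import *
from plant import ctrl
where()
I=lambda im,s:cv2.resize(im,s,interpolation=cv2.INTER_CUBIC)
w6=cv2.imread("pics/w6raw.png"); w=ctrl.read_camera("wrist")["pixels"][...,::-1]; b=ctrl.read_camera("side")["pixels"][170:270,270:370,::-1]; c=ctrl.read_camera("scene")["pixels"][165:265,270:370,::-1]
top=np.hstack([I(w,(480,300)),I(w6[320:400,220:430],(320,300))]); bot=np.hstack([I(b,(400,300)),I(c,(400,300))])
cv2.imwrite("pics/w7.png",np.vstack([top,bot]))
E
```

```text
time: 16.1
eef_pos: [0.5391, 0.0334, 0.2652]
tcp_rot: [0.658, 0.753, 0.02, -0.018]
contact_force: [0.4, 0.0, -2.0]
opening: 0.568
finger_force: 105.3
scoop a,z,x [-0.0422  0.0897 -0.0007] rot [0.302 0.001 0.003] F [ 0.4  0.  -2. ] op 0.568 q [-0.15 -0.04  1.87  0.06  1.32 -0.3 ]
```

View pics/w7.png

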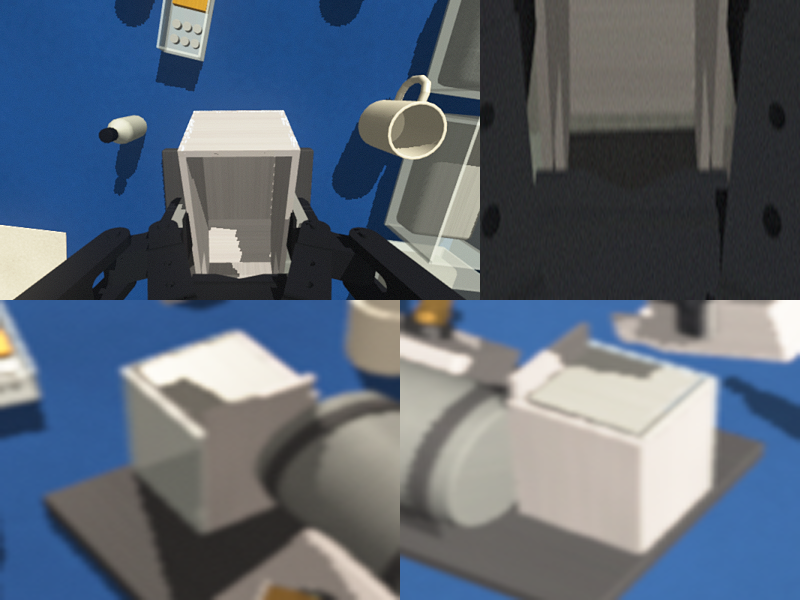

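The scoop is empty (wrist view, floor clear at (230,240)), the flap is shut with nothing on it (side (220,370), scene (610,385)), and no ball lies outside. Now set the scoop down.

Run:
```python
from h import *
from plant import ctrl
r=ctrl.read_camera("wrist");c=cam(r); s=ctrl.get_state(); Rt=R.from_quat(s["tcp_rot"]); d,q=json.load(open("grip.json"))
pts=[([-.025,.05,.045],(179,153)),([.025,.05,.045],(299,154)),([-.025,.05,0],(195,111)),([.025,.05,0],(283,111))]
def pose(p): # correction pitch p0, dy p1, dz p2 in scoop frame
    Rs=Rt*R.from_quat(q).inv()*R.from_euler('x',p[0]); return s["eef_pos"]-Rs.apply(np.array(d)+[p[3],p[1],p[2]]),Rs
def f(p):
    o,Rs=pose(p); return np.concatenate([(proj(c,o+Rs.apply(l))[0]+.5)*.75-.5-uv for l,uv in pts])
r=least_squares(f,[0,0,0,0]);print(r.x,f(r.x).round(1))
go(*sc(0,0,0.0,-.115,[.6407,.2162,.1])); go(*sc(0,0,0.0,-.115,[.6407,.2162,.0]))
```

```text
[0.03433858 0.00226912 0.00344014 0.0001393 ] [ 0.3  0.7  0.2 -0.7 -0.5  0.1 -0.2 -0.1]
row [0.1587, 0.1226, 0.1593, 0.023, -0.3009, 0.245] rows 4.1
row [0.1535, 0.122, 0.2592, 0.023, -0.3009, 0.245] rows 5.2
```

```bash
python3 inch.py '[[0.05,0.04,0,0.007,-0.11,0.08,0.4],[0.1,0.08,0.03,0.014,-0.22,0.16,0.4],[0.159,0.123,0.08,0.023,-0.33,0.245,0.4],[0.159,0.123,0.14,0.023,-0.335,0.245,0.4],[0.159,0.123,0.159,0.023,-0.335,0.245,0.4],[0.159,0.123,0.159,0.023,-0.335,0.245,0.4],[0.159,0.123,0.159,0.023,-0.335,0.245,0.4],[0.159,0.123,0.159,0.023,-0.335,0.245,0.4]]'
python3 - <<'E'
from h import *
where(); go(*sc(0,0,-.034,-.115,[.6407,.2162,.006]));go(*sc(0,0,-.034,-.115,[.6407,.2162,.003]))
E
```

```text
time: 17.3
eef_pos: [0.6428, 0.2126, 0.1192]
tcp_rot: [0.74, 0.658, -0.099, 0.1]
contact_force: [-0.7, 0.6, -0.8]
opening: 0.569
finger_force: 105.3
scoop a,z,x [-0.2013 -0.0581  0.1268] rot [-0.034 -0.007 -0.248] F [-0.7  0.6 -0.8] op 0.569 q [ 0.27  0.46  1.58 -0.29  1.2   0.5 ]
row [0.0275, -0.0043, 0.0944, 0.0104, -0.001, -0.0034] rows 1.6
row [0.0283, -0.0043, 0.0972, 0.0104, -0.001, -0.0034] rows 1.6
```

```bash
python3 inch.py '[[0.012,-0.002,0.04,0.005,0,0,0.4],[0.023,-0.003,0.08,0.01,0,0,0.4],[0.0275,-0.004,0.0944,0.01,0,0,0.4],[0.0275,-0.004,0.0944,0.01,0,0,0.4]]'
python3 - <<'E'
from h import *
where()
E
python3 inch.py '[[0.0009,0,0.003,0,0,0,0.4],[0.0009,0,0.003,0,0,0,0.4]]'
```

```text
time: 17.8
eef_pos: [0.6394, 0.2134, 0.0189]
tcp_rot: [0.74, 0.658, -0.103, 0.095]
contact_force: [-0.5, -0.2, -0.7]
opening: 0.571
finger_force: 105.3
scoop a,z,x [-0.2025 -0.1584  0.1233] rot [-0.034  0.006 -0.25 ] F [-0.5 -0.2 -0.7] op 0.571 q [ 0.27  0.59  1.61 -0.3   1.07  0.55]
time: 18.05
eef_pos: [0.6401, 0.2138, 0.0164]
tcp_rot: [0.74, 0.658, -0.102, 0.096]
contact_force: [1.2, 0.1, 1.8]
opening: 0.57
finger_force: 105.9
```

```bash
python3 inch.py '[[0,0,0,0,0,0,0.75],[0,0,0,0,0,0,1],[0,0,0,0,0,0,1],[0,0,0,0,0,0,1],[0,0,-0.04,0,0,0,1],[0,0,-0.1,0,0,0,1],[0,0,-0.15,0,0.1,0,1],[0,0,-0.2,0,0.28,0,1],[0,0,-0.2,0,0.28,0,1],[0,0,-0.2,0,0.28,0,1]]' 40
python3 - <<'E'
from h import *
from plant import ctrl
r=ctrl.read_camera("wrist");c=cam(r);hsv=cv2.cvtColor(r["pixels"],cv2.COLOR_RGB2HSV)
l=np.array([[-.025,.05,.045],[.025,.05,.045],[.025,-.059,.03],[-.025,-.059,.03]])
print(proj(c,R.from_euler('z',-.115).apply(l)+[.6407,.2162,0]).round(0).tolist())
m=((hsv[...,1]<70)&(hsv[...,2]>60)).astype(np.uint8); p=proj(c,[.6407,.2162,.03])[0].astype(int)
n,lab,st,ce=cv2.connectedComponentsWithStats(m[:, p[0]-60:p[0]+60]); i=[k for k in range(1,n) if st[k,4]>300]
print(p,[(st[k]+[p[0]-60,0,0,0,0]).tolist() for k in i]); print(ctrl.get_state()["contact_force"])
w=cv2.imwrite("pics/w8.png",r["pixels"][...,::-1])
E
```

```text
time: 19.3
eef_pos: [0.6437, 0.2686, 0.2057]
tcp_rot: [0.747, 0.665, -0.001, 0.002]
contact_force: [0.6, 0.5, -1.1]
opening: 1.005
finger_force: 0.0
[[294.0, 189.0], [349.0, 189.0], [345.0, 287.0], [298.0, 287.0]]
[321 234] [[316, 22, 65, 97, 4991], [294, 179, 55, 109, 5491]]
[ 0.27241119 -0.00521621  0.17069086]
```

```bash
python3 -c "
from plant import ctrl
print(ctrl.sign_off())"
```

```text
the job is handed in; nothing more can be done
None
```

I handed the job in at about 19 s. The drain plug is snug plus about 0.3 rad. All four balls left the scoop: none was left in it, on the flap or around it. That they are in the hopper is inferred, since I didn't see them inside. The flap shut, and the empty scoop stands upright near where it started, judged by its outline in the last wrist image.

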